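# Key and seat the turntable plate on a repair bench

### The job

The round plate of the board turntable is lying loose and raised on its spindle, out of key. Push it round with a fingertip against its upright post until the notch in its rim stands over the locating pin, then press down on its hub until the plate is fully home on the base. Only touch and push: do not lift the plate, leave the bottle, cup and case where they are, and finish clear of everything.

Things in the scene. Friction and masses are not known exactly. Their poses are not given: they have to be found in the camera images.
- turntable: Fixed grey round base, 190 mm across, 20 mm high, on the bench (z = 0; the teal mat has no height). Origin: centre of its underside, z up; its own +x points to the locating pin. On its axis stands a spindle 18 mm in diameter, reaching 51 mm above the bench, hidden inside the plate.
- plate: Loose aluminium disc, 130 mm across, 12 mm thick, 0.36 to 0.59 kg. Origin: centre of its underside; own +x points to the notch, -x to the post. A blind bore sits on the spindle with 1 mm of play all round; it turns freely either way. At the start its underside is 30 mm above the bench and the notch 0.9 to 3.1 rad from the pin, on either side; fully home the underside is at 20 mm, on the base.
- notch (a point): Middle of the notch in the plate's rim, 57 mm from the plate's axis, at its underside; moves with the plate. The notch is 17 mm wide, open at the rim, cut right through, 50 to 65 mm from the axis, so it goes over the pin with 3.5 mm to spare on each side.
- pin (a point): Top of the fixed locating pin, 57 mm from the turntable's axis, 29 mm above the bench; the notch must come over this point. The pin is a horizontal steel rod, 10 mm in diameter, running radially inward to 51 mm from the axis from a dark block (16 by 30 mm, 72 to 88 mm from the axis, top 36 mm above the bench). Off the pin the plate stops hard after 1 mm.
- hub_top (a point): Centre of the flat top of the plate's hub, the dark boss 36 mm in diameter in the middle of the plate, 24 mm above the plate's upper face: 66 mm above the bench at the start, 56 mm when home. The place to press; it goes down against 6 to 9 N and stays down when let go.
- post (a point): Middle of the plate's upright dark post, 12 mm in diameter and 22 mm tall, standing on the plate's upper face 52 mm from the axis, opposite the notch; the point is 11 mm above the upper face. The post's top is 64 mm above the bench at the start. The place to push sideways; 2 to 4 N turns the plate.
- sleeve (a joint): Black support sleeve, 92 mm across, round the spindle under the plate: 0 = up, holding the plate 10 mm above the base (as at the start); 0.010 = pushed flush with the base. It slides stiffly (6 to 9 N) and stays where it is pushed.
- flux_bottle: Bystander: a white plastic bottle with black cap, 38 mm in diameter and 75 mm tall, standing to the left of the turntable (+y side). Origin at the centre of its underside.
- screw_cup: Bystander: an open steel screw bowl, 64 mm in diameter and 28 mm tall, standing to the right of the turntable (-y side). Origin at the centre of its underside.
- bit_case: Bystander: a closed black bit case, 70 by 40 by 22 mm, lying beyond the turntable (+x side). Origin at the centre of its underside.
Not all that is in view belongs to the job. Leave any purple or red look-alike of the turntable alone.

How it is judged (in metres and radians):
At the end, for the whole second after the job is handed in: The notch is over the pin (within 6 mm), the plate's underside lies no more than 2 mm above the base, level within 0.05 rad and at rest (horizontal distance between notch and pin below 0.006 m and z of plate in the frame of turntable below 0.022 m and angle between plate's own z axis and vertical below 0.05 rad and linear speed of plate below 0.02 m/s); the robot touches nothing.
It fails at once if the plate is lifted: its underside more than 36 mm above the bench (6 mm above its start), or it is tipped over 0.25 rad (height (world z) of plate above 0.036 m or angle between plate's own z axis and vertical above 0.25 rad).
It fails at once if the bottle, the cup or the case is moved more than 20 mm or tipped ((distance of flux_bottle from where it was at the start of the episode above 0.02 m or angle between flux_bottle's own z axis and vertical above 0.35 rad) or (distance of screw_cup from where it was at the start of the episode above 0.02 m or angle between screw_cup's own z axis and vertical above 0.35 rad) or (distance of bit_case from where it was at the start of the episode above 0.02 m or angle between bit_case's own z axis and vertical above 0.35 rad)).
It also fails if it takes over 58 s, if anything falls off the work surface, if the arm or the gripper's body presses on something with over 40 N, if the wrist force passes 120 N, or if a joint passes its speed limit or range.

### The arm

A 6-joint arm with a two-finger parallel gripper is mounted at the origin on the work surface. World frame = base frame: x ahead of the robot, y to its left, z up, the work surface at z = 0. Lengths are in mm, angles in degrees, forces in N, time in s.
With the tool pointing down it reaches from about 325 to 925 mm from the base axis. Payload 3.1 kg.
Tool frame: the origin (TCP) lies at the very end of the fingers, on their centre line; the grasp point (between the pads) lies grasp_offset behind it (grasp_offset is the distance from the TCP to the grasp point, in mm); z points along the fingers, x is the direction in which the jaws open and shut, and the axes are right-handed (so a half turn about z gives the same grasp; the last joint's range is limited). The gripper opens to 85 mm and grips with 20 to 120 N. Pads are 22 mm wide; open, the fingers measure 114 mm over their backs; the gripper's body (76 mm by 85 mm) begins 54 mm behind the grasp point. The pads swing forward as they close: fully open they stand 13 mm farther back than shut.
Start: joints at [-6.429, 12.427, 92.441, -0, 75.132, -6.429], TCP at [625.011, 0.021, 231.3] pointing down, gripper open.
Joint ranges: [-157.48, 157.48], [-44.54, 120.13], [17.64, 146.25], [-64.5, 244.5], [7.68, 150.69], [-147.95, 147.95]. Speed limits (degrees/s): [159.86, 159.86, 180, 180, 180, 180].

### API

Orientations are given as [roll, pitch, yaw] about the fixed x, y, z axes, in that order (R = Rz(yaw) Ry(pitch) Rx(roll)).
In Python, from station import * gives the robot as it stands. Calls block until the motion is done:
- goto(position, orientation): joint-space move of the TCP to a pose.
- move_l(position, attitude=None, speed=150): straight line of the TCP; attitude=None keeps the orientation; speed is the mean speed in mm/s.
- move_j(angles): joint-space move.
- grip(opening, squeeze=None): finger opening in mm; squeeze is the grip in N (None keeps the last); returns when the fingers have stopped.
- wait(seconds).
- solve_ik(position, orientation): joint angles nearest the present ones, or None.
- get_obs(): the state.
- get_image(name): name is "scene" or "side" or "wrist"; returns the picture (400x640x3 uint8, red, green, blue); there is no depth.
- get_calibration(name): a dict with "fx", "fy", "cx", "cy" (pixels), "R" (3x3) and "t" (3): a world point X has camera coordinates R X + t; the wrist camera has in their place "mount" (4x4, takes a point from camera to tool coordinates, whose origin is the TCP and whose axes are the tool frame's). Camera axes: x right, y down, z forward; pixel columns grow to the right and rows downward; lengths in mm; the calibration is good to about 2 mm. A picture is of the moment at which its call begins: read the wrist's pose just before it. get_calibration takes no time and is no camera call.
A pose or a line that the arm cannot do raises Unreachable and nothing moves.
- sign_off(): hands the job in, once; it reports no verdict.
Trained networks look in the newest picture that a camera, given by its name, has taken for a name from the list of things; names that differ only in an ending like _2 or _b are one class to them, and where a whole thing is asked for, a point or a joint stands for the part that bears it (a point fixed in the world has none). Each returns a list of dicts, best first, with "score" (0 to 1); they miss things now and then, are a little off and sometimes report something else, mostly with a low value. They report only what shows in the picture. A call takes as long as a camera call. They do not tell look-alikes from the thing itself.
- spot_in(name, camera): "extent" ([centre column, centre row, width, height] in pixels, round what is visible of it).
- regions_of(name, camera): "region" (400x640 bool, what is visible of it) and "extent" ([centre column, centre row, width, height] in pixels, round what is visible of it).
The state is a dict: "t": time; "joint_pos": joint angles; "qvel": joint speeds; "effort": joint torques, N m; "tcp_pos": TCP position; "ee_rot": TCP orientation; "wrist_force": force on the tool from outside, world axes, zero at the start; "moment": the same for the moment, N m; "grip_width": finger opening in mm.
Only numpy, scipy, OpenCV 4.12 (cv2) and the standard library are available. Lean on these libraries where they do the work, as an engineer would, in place of code of your own. Each camera call takes 0.05 s, during which the arm holds its last target.

## Working session

There is one attempt and no reset: what is moved stays moved. The work goes in short steps, each a Python script; the robot and the scene stay as the last script left them, time stands still between calls to the robot, and variables do not carry over. Pictures are saved under pics/ and viewed, and the job is handed in when it is done.

```bash
mkdir -p pics; ls; python3 - <<'E'
from station import *
import cv2
print(get_obs())
for n in ["scene","side","wrist"]:
    im=get_image(n); cv2.imwrite(f"pics/{n}0.png",im[:,:,::-1])
    for k in ["turntable","plate","post","notch","pin"]:
        try: r=spot_in(k,n); print(n,k,[(round(x["score"],2),[round(v) for v in x["extent"]]) for x in r[:3]])
        except Exception as e: print(n,k,e)
    print(get_calibration(n))
E
```

```text
pics
{'t': 0.0, 'joint_pos': array([-6.42959894e+00,  1.24776300e+01,  9.25294193e+01,  1.13649537e-03,
        7.51292073e+01, -6.42777127e+00]), 'qvel': array([ 0.01106252,  0.03041173,  0.06456993,  0.00459692,  0.11203307,
       -0.01096474]), 'effort': array([-2.90135131e-04, -3.96841800e+01, -3.03850436e+01, -2.80225659e-04,
        9.87685227e-03,  9.68610237e-06]), 'tcp_pos': array([6.24192836e+02, 1.07969365e-01, 2.29950222e+02]), 'ee_rot': array([-1.79983655e+02,  1.35277213e-01, -2.10134828e-03]), 'wrist_force': array([ 0.50139942,  0.07186379, -0.12369635]), 'moment': array([-0.01222542,  0.02442362,  0.05177498]), 'grip_width': 85.00043306011894}
scene turntable [(0.82, [248, 143, 60, 38]), (0.81, [220, 227, 78, 61]), (0.62, [395, 247, 81, 61])]
scene plate [(0.97, [312, 180, 51, 27])]
scene post [(0.67, [312, 181, 45, 27]), (0.34, [220, 171, 22, 14])]
scene notch [(0.85, [315, 179, 48, 32])]
scene pin [(0.73, [245, 144, 64, 35]), (0.65, [312, 190, 67, 42]), (0.61, [394, 247, 81, 62])]
{'fx': 418.13756135671207, 'fy': 418.13756135671207, 'cx': 316.72362513694196, 'cy': 
[... 944 characters left out ...]
, 216, 130, 116])]
wrist plate [(0.85, [212, 217, 125, 114])]
wrist post [(0.74, [210, 216, 127, 115])]
wrist notch [(0.56, [209, 218, 128, 115])]
wrist pin [(0.97, [217, 209, 172, 160]), (0.71, [433, 299, 158, 141]), (0.64, [308, 14, 129, 27])]
{'fx': 346.76460047139255, 'fy': 346.76460047139255, 'cx': 319.69409344040935, 'cy': 192.8303289533468, 'mount': array([[ 9.99999762e-01,  3.90047330e-04, -5.68388288e-04,
         9.84842227e-02],
       [-1.90015269e-04,  9.48551477e-01,  3.16622898e-01,
        -8.20378409e+01],
       [ 6.62643467e-04, -3.16622715e-01,  9.48551326e-01,
        -1.41234619e+02],
       [ 0.00000000e+00,  0.00000000e+00,  0.00000000e+00,
         1.00000000e+00]])}
```

View pics/wrist0.png

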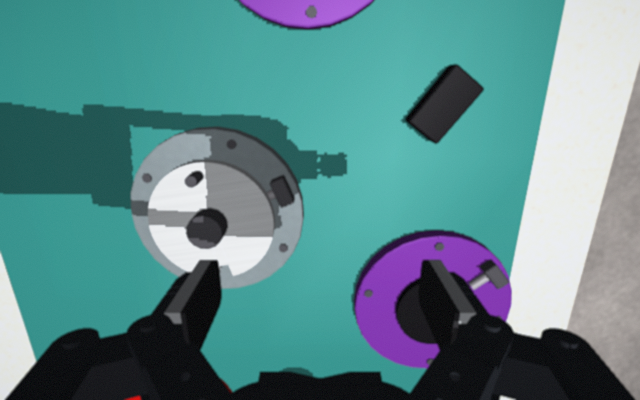

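View pics/side0.png

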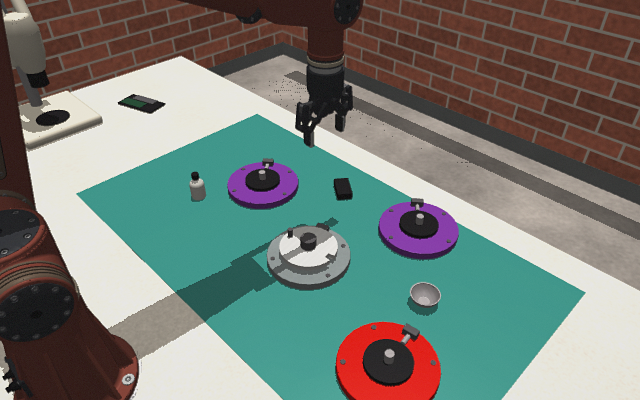

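View pics/scene0.png

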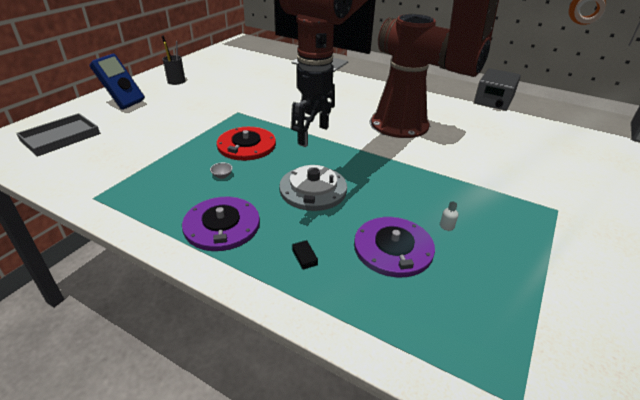

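The wrist view shows the grey turntable at about (218,208), its pin block at (283,190), the hub at (207,228), the post at (194,179) and the notch near (222,270). The purple and red turntables are look-alikes. I'll compute the positions, then look again from above with the fingers out of the way.

```bash
cat > h.py <<'E'
from station import *
import numpy as np, cv2
from scipy.spatial.transform import Rotation as Ro
def wcam():
    o=get_obs(); c=get_calibration("wrist")
    T=np.eye(4); T[:3,:3]=Ro.from_euler('xyz',o["ee_rot"],degrees=True).as_matrix(); T[:3,3]=o["tcp_pos"]
    M=T@c["mount"]; return c,M[:3,:3],M[:3,3]
def fcam(n):
    c=get_calibration(n); return c,c["R"].T,-c["R"].T@c["t"]
def ray(cam,uv,z):
    c,R,p=cam
    d=R@np.array([(uv[0]-c["cx"])/c["fx"],(uv[1]-c["cy"])/c["fy"],1]); return (p+d*(z-p[2])/d[2])[:2]
def proj(cam,X):
    c,R,p=cam; q=R.T@(np.asarray(X,float)-p); return np.array([c["cx"]+c["fx"]*q[0]/q[2],c["cy"]+c["fy"]*q[1]/q[2]])
E
python3 - <<'E'
from h import *
cam=wcam()
for n,uv,z in [("base",(218,208),20),("block",(284,187),36),("hub",(207,222),66),("post",(196,175),64),("notch",(222,270),42),("cup",(0,0),0)]: print(n,ray(cam,uv,z))
for n,uvs in [("side",[("hub",(308,238),66),("post",(291,231),64),("base",(308,251),20),("block",(333,258),36),("bottle",(197,198),0),("cup",(425,303),0),("case",(343,192),10)]),("scene",[("hub",(313,170),66),("post",(332,177),64),("block",(309,197),36)])]:
    for k,uv,z in uvs: print(n,k,ray(fcam(n),uv,z))
E
```

```text
base [514.31113416 -53.0763723 ]
block [588.63549028 -24.04937757]
hub [516.8838389  -49.81821094]
post [510.85755444  -3.64890795]
notch [ 518.89660413 -116.67581857]
cup [319.31810804 151.88266743]
side hub [508.75617608 -63.83298935]
side post [499.17843804 -18.75174144]
side base [512.72994692 -58.58922901]
side block [ 525.17457273 -124.9839659 ]
side bottle [457.30716199 306.53382877]
side cup [ 592.54497192 -326.95082253]
side case [738.74046112  44.71602066]
scene hub [510.80678772 -61.96691344]
scene post [510.09929042  -3.26712765]
scene block [586.64349787 -28.81224032]
```

```bash
python3 - <<'E'
from h import *
goto([513,-75,225],[180,0,0]); grip(0); wait(0.3)
cam=wcam(); im=get_image("wrist"); cv2.imwrite("pics/w1.png",im[:,:,::-1])
for k in ["turntable","plate","post","pin","hub_top"]:
    print(k,[(round(x["score"],2),[round(v) for v in x["extent"]]) for x in spot_in(k,"wrist")[:3]])
o=get_obs();print(o["t"],o["tcp_pos"],o["ee_rot"],o["grip_width"],o["wrist_force"],o["joint_pos"])
E
```

```text
turntable [(0.75, [320, 140, 182, 184]), (0.68, [542, 243, 179, 158]), (0.58, [261, 366, 117, 23])]
plate [(0.84, [318, 149, 136, 132])]
post []
pin [(0.87, [317, 141, 185, 188]), (0.77, [541, 244, 182, 156]), (0.67, [259, 364, 121, 22])]
hub_top [(0.76, [318, 148, 131, 134])]
2.8667 [512.99772087 -74.99761431 225.0065174 ] [ 1.79999799e+02 -3.86437817e-04  4.65792131e-04] -0.34806232708755 [-0.3959104   0.10774325  0.25313365] [-1.60770124e+01 -3.40245092e-01  1.07075102e+02 -8.96244127e-05
  7.32647158e+01 -1.60774524e+01]
```

View pics/w1.png

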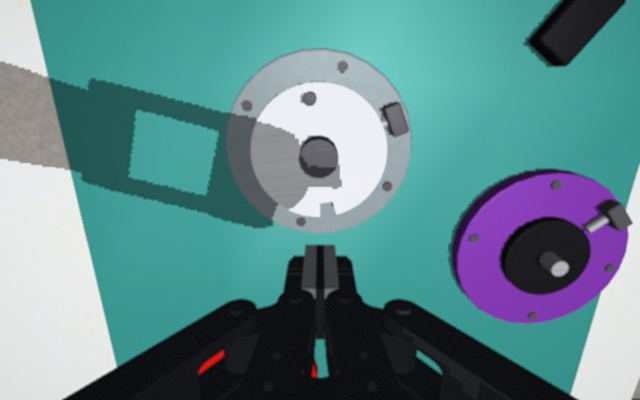

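The view is clear: hub top at about (318,153), post (309,98), notch (327,209), pin block (396,118). I'll turn these into positions and check them by reprojection.

```bash
python3 - <<'E'
from h import *
cam=wcam(); im=cv2.imread("pics/w1.png")
r=regions_of("plate","wrist"); 
a=[("hub",(318,153),66),("post",(309,97),64),("notch",(327,209),42),("block",(398,117),36),("base",(319,140),20),("plate",(318,149),42)]
P={n:ray(cam,uv,z) for n,uv,z in a}
for n in P: print(n,P[n])
c=np.array([513,-53.]) if 0 else (P["hub"]+P["base"]+P["plate"])/3
pc=P["hub"]
th=np.arctan2(*(P["notch"]-P["post"])[::-1]); ph=np.arctan2(*(P["block"]-P["base"])[::-1])
print("centre",c,"notch ang",np.degrees(th),"pin ang",np.degrees(ph))
big=cv2.resize(im[20:260,200:440],None,fx=2.5,fy=2.5,interpolation=cv2.INTER_CUBIC)
def circ(r,z,col,ctr=c):
    for t in np.linspace(0,2*np.pi,90):
        q=proj(cam,[ctr[0]+r*np.cos(t),ctr[1]+r*np.sin(t),z]); cv2.circle(big,tuple(int(v) for v in ((q-[200,20])*2.5+1)),1,col,-1)
circ(95,20,(0,0,255));circ(65,42,(0,255,0));circ(18,66,(255,0,255))
def off(r,t):return c+r*np.array([np.cos(t),np.sin(t)])
circ(6,64,(255,0,0),off(52,th+np.pi)); circ(8,42,(0,160,255),off(57,th)); circ(8,36,(255,0,0),off(80,ph)); circ(5,24,(255,255,0),off(57,ph))
cv2.imwrite("pics/o1.png",big)
E
```

```text
hub [511.42095689 -56.26648922]
post [503.90268898  -8.85712592]
notch [ 520.22242844 -118.25735251]
block [586.14543183 -28.37082016]
base [512.18407817 -52.74387079]
plate [511.29235255 -57.48563287]
centre [511.63246253 -55.49866429] notch ang -81.51548900072706 pin ang 18.23899744808474
```

View pics/o1.png

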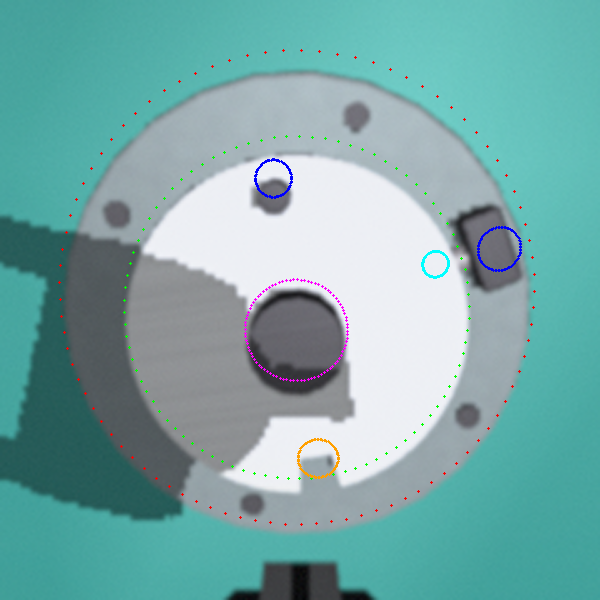

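```bash
cat > fit.py <<'E'
from h import *
from scipy.optimize import least_squares
def fit(cam,im,c0,name,s0=(0,0)):
    # visible base outline from colour (non-teal, S low), plate from brightness; refine by radial edge search along predicted circles
    g=cv2.GaussianBlur(im,(3,3),0).astype(float)
    def edges(r,z,c,rng):
        out=[]
        for t in np.linspace(0,2*np.pi,72,endpoint=False):
            n=np.array([np.cos(t),np.sin(t)]); prof=[]; rr=np.arange(r-rng,r+rng,.5)
            for q in rr:
                u=proj(cam,[*(c+q*n),z]).astype(np.float32)
                prof.append(cv2.getRectSubPix(im,(1,1),tuple(map(float,u)))[0,0].astype(float))
            p=np.array(prof); d=np.linalg.norm(p[3:]-p[:-3],axis=1)
            i=d.argmax()
            if d[i]>35: out.append((c+(rr[i]+.75)*n))
        return np.array(out)
    def circ(E,loss='soft_l1'):
        f=least_squares(lambda v:np.hypot(*(E-v[:2]).T)-v[2],[*E.mean(0),np.ptp(E[:,0])/2],loss=loss,f_scale=1); return f.x
    c=np.array(c0,float)
    for k in range(3):
        b=circ(edges(95,20,c,12)); c=b[:2]
    p=c.copy()
    for k in range(3):
        q=circ(edges(65,42,p,9)); p=q[:2]
    return b,q
E
python3 - <<'E'
from fit import *
cam=wcam(); im=cv2.imread("pics/w1.png")
print(fit(cam,im,[512,-60],"x"))
for n,uv,z in [("hub",(318.8,156.7),66),("post",(308.5,98.5),64),("notchmouth",(327.5,216),42),("notchin",(326.5,202.5),42),("block",(396.5,118),36)]: print(n,ray(cam,uv,z))
E
```

```text
(array([507.47907391, -67.2798999 ,  97.58860198]), array([511.72614701, -61.64094615,  64.86099591]))
hub [512.13178805 -59.57612363]
post [503.48000775 -10.07310364]
notchmouth [ 520.78756487 -125.8103325 ]
notchin [ 519.68663485 -111.32672285]
block [584.81719956 -29.28797115]
```

The plate fits a centre of (511.7, -61.6) with radius 64.9, and the post (51.5), notch (57.6) and block (79.9) radii agree with the spec. The notch is at -81.3° and the pin at 23.8°, so the plate has to turn about +105° CCW. I'll push the post in an arc, stop short and then re-measure.

```bash
cat >> h.py <<'E'
C=np.array([511.7,-61.3])
def pose(a,r=52):
    t=np.radians(a); return C+r*np.array([np.cos(t),np.sin(t)]), [180,0,a-180]
def step(a,z,v=40,r=52):
    p,o=pose(a,r); move_l([*p,z],o,v)
E
python3 - <<'E'
from h import *
p,o=pose(68); goto([*p,110],o); step(68,70,100); step(68,49,40)
ob=get_obs(); print(ob["t"],ob["tcp_pos"],ob["wrist_force"])
for a in np.arange(76,171,8.):
    step(a,49,45); ob=get_obs(); print(a,round(ob["t"],2),ob["tcp_pos"].round(1),ob["wrist_force"].round(1))
    if np.linalg.norm(ob["wrist_force"])>25: print("STOP");break
E
```

```text
5.9417 [531.10714032 -13.07476134  48.82967389] [-0.1050176   0.78895606 -0.45264569]
76.0 6.25 [524.5 -10.8  49.2] [-0.   0.4  0.6]
84.0 6.56 [517.6  -9.7  49.3] [-0.2  0.2  0. ]
92.0 6.87 [510.1  -9.4  49.1] [ 0.7 -0.2 -0.6]
100.0 7.17 [502.8 -10.1  49. ] [0.2 0.1 0.1]
108.0 7.48 [495.8 -11.8  49. ] [ 0.4 -0.4  0. ]
116.0 7.79 [489.  -14.6  49. ] [ 0.3 -0.3 -0. ]
124.0 8.1 [482.7 -18.2  49. ] [0.2 0.3 0.4]
132.0 8.41 [477.  -22.6  49. ] [-0.8  0.4  0.1]
140.0 8.72 [472.  -27.8  49. ] [-0.1  0.8  0.1]
148.0 9.03 [467.7 -33.7  49. ] [ 0.5  1.1 -0.8]
156.0 9.33 [464.3 -40.1  49. ] [0.6 0.4 0.4]
164.0 9.64 [461.8 -46.9  49. ] [ 0.3  0.3 -0.2]
```

```bash
python3 - <<'E'
from h import *
step(156,49,60); step(156,90,100); goto([513,-75,225],[180,0,0]); wait(.3)
cam=wcam(); im=get_image("wrist")[:,:,::-1].copy(); cv2.imwrite("pics/w2.png",im)
cv2.imwrite("pics/w2b.png",cv2.resize(im[20:260,200:440],None,fx=2.5,fy=2.5,interpolation=cv2.INTER_CUBIC)); print(get_obs()["t"],get_obs()["wrist_force"])
E
```

```text
11.4833 [0.26098877 0.24819085 0.08909255]
```

View pics/w2b.png

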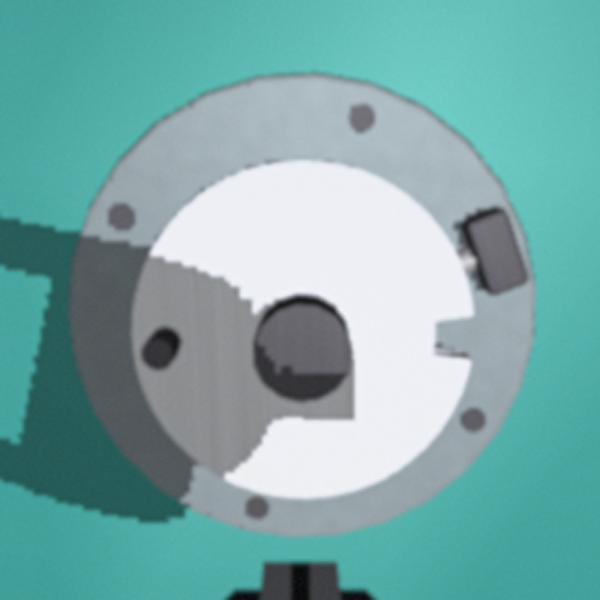

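```bash
python3 - <<'E'
from fit import *
cam=wcam(); im=cv2.imread("pics/w2.png")
b,q=fit(cam,im,[512,-60],"x"); print(b,q)
F=lambda x,y:(200+(x+.5)/2.5-.5,20+(y+.5)/2.5-.5)
for n,uv,z in [("hub",(302,352),66),("post",(162,348),64),("notch",(455,336),42),("block",(498,250),36),("pin",(468,260),27)]:
    p=ray(cam,F(*uv),z); d=p-q[:2]; print(n,p,np.hypot(*d),np.degrees(np.arctan2(d[1],d[0])))
E
```

```text
[507.08116932 -68.65795839  98.1558007 ] [512.76730407 -62.94362005  65.0421826 ]
hub [512.30237476 -62.14611723] 0.9231305431429866 120.24138957985443
post [462.67914918 -61.2135755 ] 50.11802384433419 178.02179057132292
notch [570.15041156 -61.47938238] 57.40178584342662 1.4616921472157414
block [585.41372231 -30.11805712] 79.71837720897344 24.316014252421695
pin [576.14220755 -34.94202968] 69.28540578569599 23.8377765584566
```

The post is now at (265,159) full-frame. The notch is at about 0.5° and the pin at about 24°. I'll push on another 20° and look again.

```bash
cat > look.py <<'E'
from fit import *
def look(n):
    goto([513,-75,225],[180,0,0]); wait(.3)
    cam=wcam(); im=get_image("wrist")[:,:,::-1].copy(); cv2.imwrite(f"pics/{n}.png",im)
    cv2.imwrite(f"pics/{n}b.png",cv2.resize(im[20:260,200:440],None,fx=2.5,fy=2.5,interpolation=cv2.INTER_CUBIC)); print(get_obs()["t"])
E
python3 - <<'E'
from look import *
p,o=pose(153); goto([*p,90],o); step(153,49,60)
for a in [160,168,176,184.]:
    step(a,49,45); ob=get_obs(); print(a,ob["wrist_force"].round(1))
step(177,49,60); step(177,90,100); look("w3")
E
```

```text
160 [0.2 0.1 0.3]
168 [ 0.3 -1.2 -0.4]
176 [ 0.4 -1.1  0.5]
184.0 [ 0.7  0.7 -0.2]
15.9917
```

View pics/w3b.png

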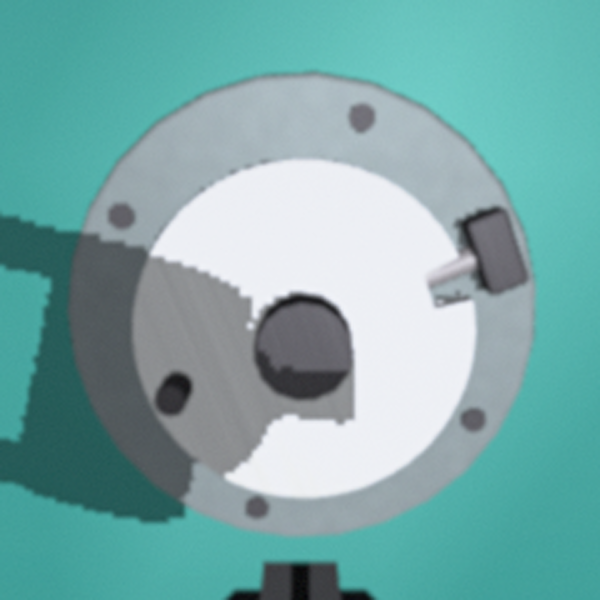

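```bash
python3 - <<'E'
from fit import *
cam=wcam(); im=cv2.imread("pics/w3.png")
b,q=fit(cam,im,[512,-60],"x"); print(q)
F=lambda x,y:(200+(x+.5)/2.5-.5,20+(y+.5)/2.5-.5)
for n,uv,z in [("hub",(302,350),66),("post",(174,397),64),("corner_in",(436,306),42),("corner_out",(474,297),42),("corner_up",(428,275),42),("block",(498,250),36),("pinaxis",(447,274),28),("pinaxis2",(468,262),28)]:
    p=ray(cam,F(*uv),z); d=p-q[:2]; print(n,p,np.hypot(*d),np.degrees(np.arctan2(d[1],d[0])))
big=cv2.resize(im[110:160,355:415],None,fx=12,fy=12,interpolation=cv2.INTER_CUBIC)
c=q[:2]
def dr(pts,col):
    for X in pts:
        cv2.circle(big,tuple(int(v) for v in (proj(cam,X)-[355,110]+.5)*12),2,col,-1)
def line(ang,off,r0,r1,z):
    t=np.radians(ang);n=np.array([np.cos(t),np.sin(t)]);m=np.array([-n[1],n[0]])
    return [[*(c+r*n+off*m),z] for r in np.linspace(r0,r1,30)]
for o in(-8.5,8.5): dr(line(19.5,o,50,65,42),(0,160,255))
for o in(-5,5): dr(line(24,o,51,72,24),(255,0,0))
cv2.imwrite("pics/o3.png",big)
E
```

```text
[513.01842927 -62.66640406  65.05702071]
hub [512.27336789 -61.56553761] 1.3292943175569485 124.08996229761053
post [466.07900187 -79.40270873] 49.83386136468261 -160.3762511211524
corner_in [562.37163088 -50.22498356] 50.89722441564748 14.148861428892085
corner_out [576.36487089 -46.84129561] 65.2932287742139 14.026451683718019
corner_up [558.83987149 -38.70201987] 51.709730970587835 27.60934125742927
block [585.38797905 -30.26259056] 79.29286767925687 24.12067808712005
pinaxis [568.15813212 -40.30465085] 59.50155323365353 22.074877668955857
pinaxis2 [575.97403044 -35.72041138] 68.47988201087061 23.171690394750165
```

View pics/o3.png

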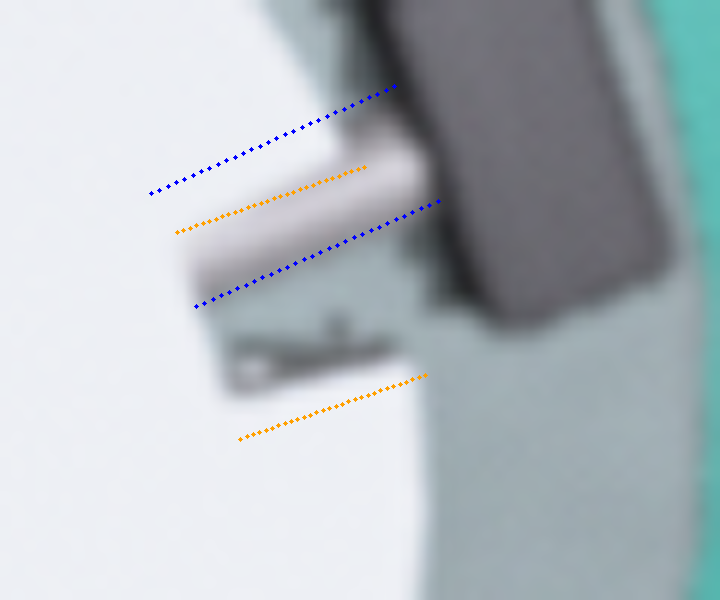

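Image check: the pin now shows inside the notch, but my estimates of the remaining angle range from 1° to 4°. I'll take a closer look from straight above the pin, where there is no parallax.

```bash
cat > look2.py <<'E'
from fit import *
def look2(n):
    goto([567,-120,100],[180,0,0]); wait(.3)
    cam=wcam(); im=get_image("wrist")[:,:,::-1].copy(); cv2.imwrite(f"pics/{n}.png",im)
    u=proj(cam,[565,-40,35]); x0,y0=int(u[0])-60,max(0,int(u[1])-50)
    big=cv2.resize(im[y0:y0+100,x0:x0+120],None,fx=6,fy=6,interpolation=cv2.INTER_CUBIC)
    cv2.imwrite(f"pics/{n}b.png",big); print(x0,y0,get_obs()["t"])
E
python3 -c "
from look2 import *
look2('w4')"
```

```text
254 30 16.9667
```

View pics/w4b.png

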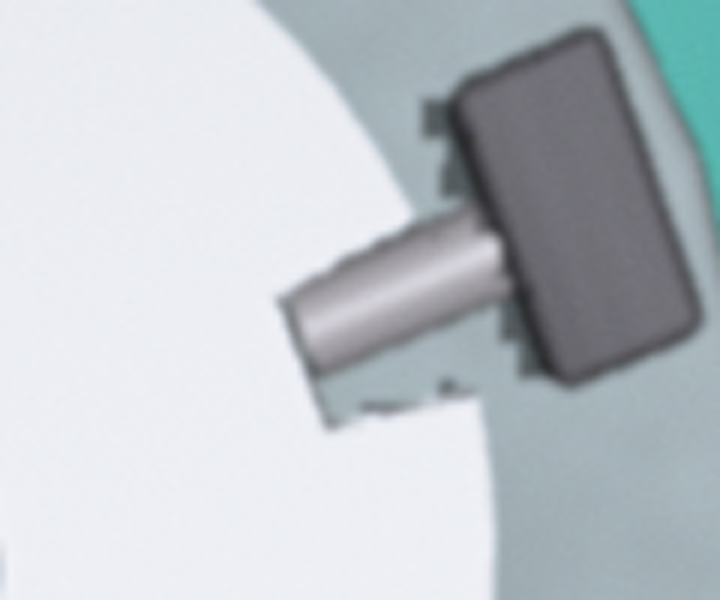

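View pics/w4.png

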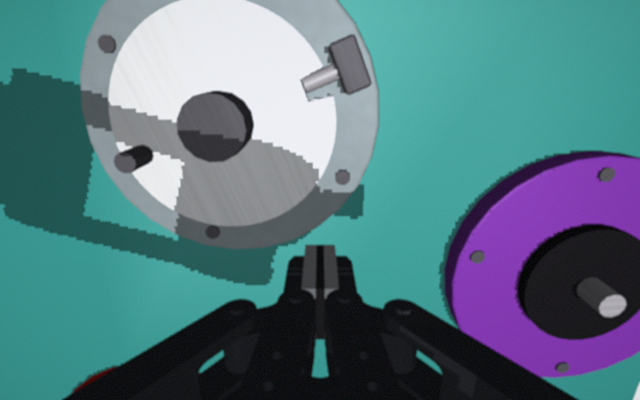

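The nadir view is clear. The notch's inner corners are at (280,298) and (328,428) in the crop and the pin end's centre is at (307,337), so the notch is about 2.9 mm short, or about 3°. I'll push 3° further.

```bash
python3 - <<'E'
from look2 import *
goto([480,-70,130],pose(175)[1])
step(175,90,100); step(175,49,60)
for a in [182,187.1]: step(a,49,30); print(get_obs()["wrist_force"].round(1))
step(178,49,60); step(178,110,100); look2("w5")
E
```

```text
[ 0.9 -0.2 -0.1]
[0.8 0.8 0.7]
257 32 21.5583
```

View pics/w5b.png

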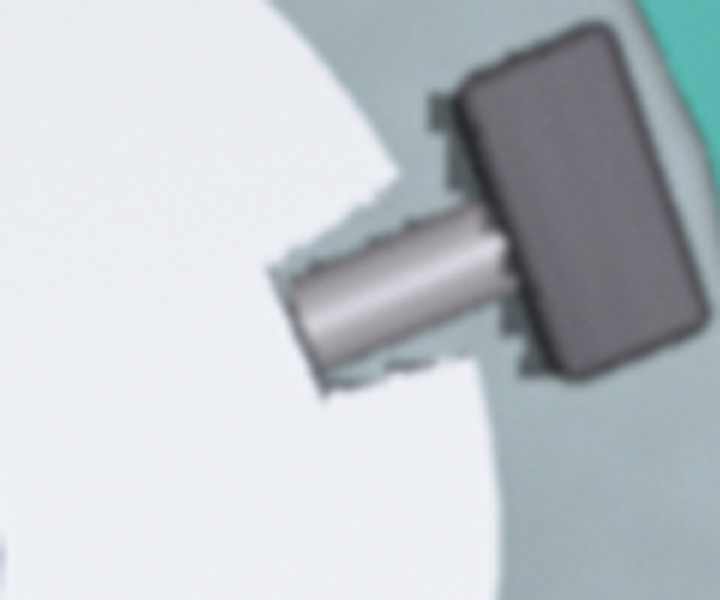

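The notch is now centred over the pin (notch mid (296,332), pin (307,327)). Next I press the hub.

```bash
python3 - <<'E'
from look2 import *
goto([512,-62,110],[180,0,0]); move_l([512,-62,72],None,100); wait(.2); print(get_obs()["wrist_force"])
for z in np.arange(68,52.9,-1.5):
    move_l([512,-62,z],None,20); ob=get_obs(); f=ob["wrist_force"]; print(round(z,1),ob["tcp_pos"].round(1),f.round(1))
    if abs(f[2])>35: break
wait(.3); ob=get_obs(); print(ob["tcp_pos"].round(2),ob["wrist_force"].round(1),ob["t"])
E
```

```text
[-0.35684905  0.72549947  0.7139876 ]
68.0 [511.8 -61.9  67.9] [ 0.3  0.8 -0.2]
66.5 [511.9 -62.   66.4] [-0.3  0.5 -0.1]
65.0 [512.2 -62.1  65.5] [-2.3  0.7  4.5]
63.5 [512.3 -62.1  64.3] [-2.6 -0.2  7.2]
62.0 [512.2 -62.   62.9] [-3.2  0.6  6.6]
60.5 [512.3 -62.1  61.4] [-1.5  1.5  7.3]
59.0 [512.2 -62.   59.9] [-2.9  0.5  7.1]
57.5 [512.2 -62.   58.4] [-2.3 -0.   6.3]
56.0 [512.3 -62.   57. ] [-1.7 -0.3  8.1]
54.5 [512.3 -62.   56. ] [-3.9  0.3 12.1]
53.0 [512.3 -62.1  56. ] [-8.2  2.4 20.6]
[512.33 -62.06  56.  ] [-7.4  2.8 19.9] 25.8583
```

It went through the full 10 mm stroke and hit a hard stop at z = 56.0. I'll retract and verify.

```bash
python3 - <<'E'
from look2 import *
move_l([512,-62,62],None,60); move_l([512,-62,120],None,120); look2("w6"); 
goto([567,-160,200],[180,0,0]); s=get_image("side")[:,:,::-1]; cv2.imwrite("pics/s6.png",cv2.resize(s[150:330,180:460],None,fx=2.8,fy=2.8,interpolation=cv2.INTER_CUBIC)); print(get_obs()["wrist_force"],get_obs()["t"])
E
```

```text
257 32 27.5667
[-0.49286365  0.09389095 -1.10257771] 28.125
```

View pics/w6b.png

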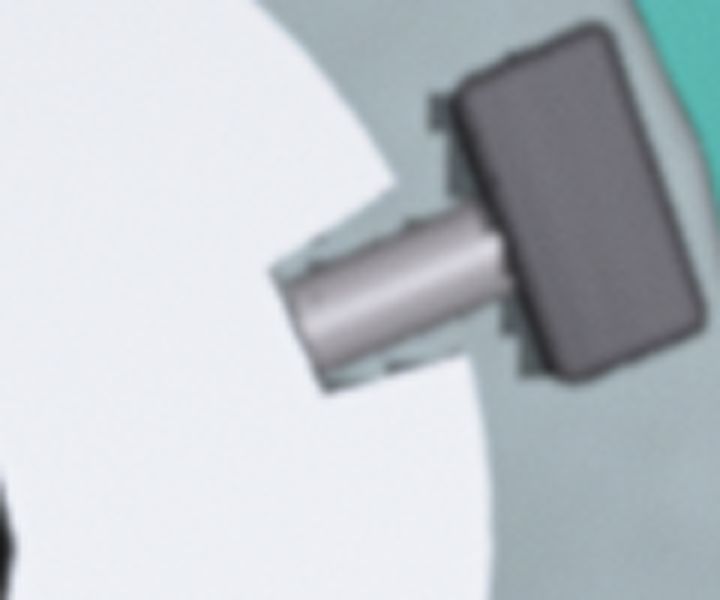

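View pics/s6.png

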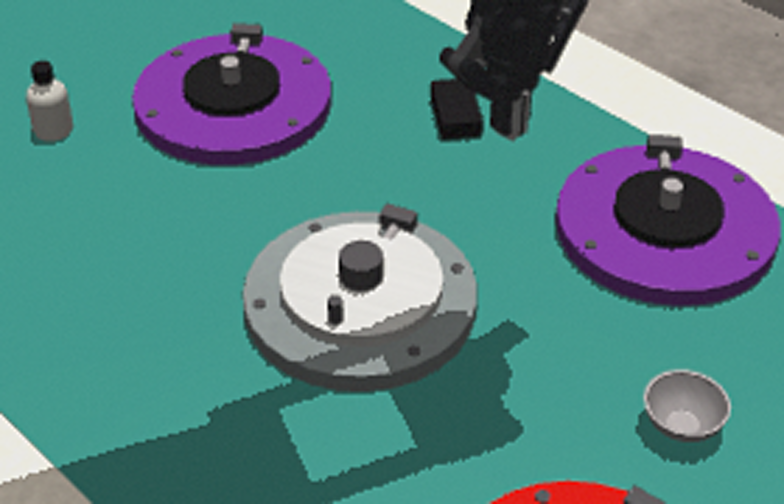

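The pin sits centred in the notch at crop (300,330). The side view shows the plate lying flat on the base, the bottle, cup and case undisturbed, and the arm clear.

```bash
python3 -c "
from station import *
wait(0.3); sign_off()"
```

```text
the job is handed in; nothing more can be done
```

The plate is keyed over the locating pin and pressed fully home, and I handed the job in at about 28.5 s. There is no verdict from the judge.

- **Turning:** I pushed the post round about 105° counter-clockwise with the closed fingertips. It took three pushes, with a camera check after each.
- **Pressing:** Pressing the hub at about 7 N took it down until it stopped hard with its top at 56.0 mm, the specified home height. The press peaked at about 21 N.
- **Final checks:** The close view from above shows the pin centred in the notch to within about 1 mm. The side view shows the plate flat on the base, the bottle, cup and case standing as before, and the gripper well clear. The wrist force had fallen to about 1 N.
- **What disagreed:** Before the last push, the first camera view gave 1–4° for the angle still to turn. The close view from above settled it at about 3°. The automatic fit of the base outline was thrown off by shadow, so I used the plate outline instead.

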